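Wind up the paper-roll tension wheel and lock it with its pin

ROBOT

A 6-joint arm with a two-finger parallel gripper is mounted at the origin on the work surface. World frame = base frame: x ahead of the robot, y to its left, z up, the work surface at z = 0. Lengths are in m, angles in rad, forces in N, time in s.
With the tool pointing down it reaches from about 0.35 to 0.775 m from the base axis. Payload 5.5 kg.
Tool frame: the origin (TCP) lies at the very end of the fingers, on their centre line; the grasp point (between the pads) lies 19 mm behind it; z points along the fingers, y is the line along which they close (so a half turn about z gives the same grasp; the last joint's range is limited). The gripper opens to 85 mm and grips with 20 to 120 N. Pads are 22 mm wide; open, the fingers measure 114 mm over their backs; the gripper's body (76 mm by 85 mm) begins 54 mm behind the grasp point. The pads swing forward as they close: fully open they stand 13 mm farther back than shut.
Start: joints at [1.109, 0.313, 0.046, 1.304, 0, 1.431], TCP at [0.182, 0.546, 0.231] pointing down, gripper open.
Joint ranges: [-2.76, 2.76], [-0.86, 1.69], [-1.03, 1.26], [-2.2, 2.34], [-1.47, 1.5], [-3.14, 3.14]. Speed limits (rad/s): [2.57, 2.57, 3.14, 3.14, 3.14, 3.14].

INTERFACE

Orientations are given as a unit quaternion [w, x, y, z].
In Python, from workcell import env, cams, ticket, spotter gives the robot as it stands.
- The arm moves only by the tool jog_arm, never from a script. Its argument "increments" is a list that holds one entry, the list of rows, each a list of 7 numbers: the shift along the tool's x, y, z in units of 0.25 m (1.0 is 0.25 m), then the turn, a rotation vector about the tool's x, y, z in units of 180 degrees (1.0 is 180 degrees), then the closure in counts, from 0 (fully open) to 255 (shut). A call has 1 to 20 rows; each row shifts and turns the commanded pose from where the row before left it, along the tool's axes as they then stand; what a row does not reach is not made up. A row lasts 1/10 s, in which the tool goes at most 50 mm and 8.59 degrees, less where a joint would pass 70% of its speed; a pose out of reach is approached as far as the arm can. A call with a number of a shift or a turn outside -1 to 1 is refused whole. A call with a gripper value outside its range is refused whole. The fingers move at their own pace and stop on an object; "force" is the grip in N (left out, the last holds). Time passes only in rows, so rows that do not move let the fingers close. It gives the time, the measured TCP pose, the force, the opening and the grip force at its end, in the units of the state.
- env.get_state(): the state, without advancing time (a new reading comes with each control period).
- cams.read_camera(name): name is "side" or "top" or "wrist"; returns a dict with "pixels" (420x560x3 uint8, red, green, blue), "fx", "fy", "cx", "cy" (pixels), "xyz" and "attitude" of the camera in the world; the wrist camera has in their place "mount" (4x4, takes a point from camera to tool coordinates, whose origin is the TCP and whose axes are the flange's). Camera axes: x right, y down, z forward; pixel columns grow to the right and rows downward; lengths in m; the calibration is good to about 2 mm. A picture is of the moment at which its call begins: read the wrist's pose just before it. There is no depth.
- ticket.hand_in(): hands the job in; it is judged then, once.
Trained networks look in the newest picture that a camera, given by its name, has taken for a name from the list of things; names that differ only in an ending like _2 or _b are one class to them, and where a whole thing is asked for, a point or a joint stands for the part that bears it (a point fixed in the world has none). Each returns a list of dicts, best first, with "conf" (0 to 1); they miss things now and then, are a little off and sometimes report something else, mostly with a low value. They report only what shows in the picture. A call takes as long as a camera call. They do not tell look-alikes from the thing itself.
- spotter.find_in(target, camera): "uv" ([column, row] in pixels, amid what is visible of it).
- spotter.cut_out(target, camera): "region" (420x560 bool, what is visible of it) and "uv" ([column, row] in pixels, amid what is visible of it).
- spotter.landmark_of(target, camera): "uv" ([column, row] in pixels: a listed point, or the origin of a listed thing).
The state is a dict: "clock": time; "joint_pos": joint angles; "qvel": joint speeds; "tau": joint torques, N m; "tcp_pos": TCP position; "orientation": TCP orientation; "wrist_force": force on the tool from outside, world axes, zero at the start; "ft_torque": the same for the moment, N m; "finger_gap": finger opening in m; "grip_force": force on a finger pad.
Only numpy, scipy, OpenCV 4.12 (cv2) and the standard library are available. Lean on these libraries where they do the work, as an engineer would, in place of code of your own. Each camera call takes 0.05 s, during which the arm holds its last target. There are 200 camera calls.

TASK

Set the brake tension on the packing bench's paper-roll stand: take the locking pin out of its block, put it down into the hole of the tension wheel and with it turn the wheel anticlockwise (seen from above) against its spring, feeling for the lock hole hidden underneath. Keep the wheel there while you drop the pin fully home through both, then let go so that the pin alone holds the wheel. Go gently, the pin must never be pressed or dragged with more than 40 N, and leave the carton, the tape roll and the pen cup where they are.

Things in the scene. Friction and masses are not known exactly. Their poses are not given: they have to be found in the camera images.
- tensioner: Fixed paper-roll stand: dark steel base plate 200 x 430 x 6 mm with the black tension wheel lying flat on it, over a grey skirt and steel lock ring. Beside the wheel a kraft-paper roll, 110 mm diameter, 150 mm wide, lies along the stand's x, its axis at y = +235 mm, top 127 mm high. Origin: on the bench under the wheel's axis; z up.
- lock_face (a point): On the wheel's axis, level with the top of the lock ring under the wheel, 36 mm above the bench. The ring is flat but for one 14 mm hole (1.5 mm chamfer), 22 mm deep, 60 mm from the axis. The wheel hides it: the wheel's hole comes over it at 0.60 to 1.00 rad of winding, differently each time. The pin's foot slides on the flat ring.
- wheel (a joint): Turn of the tension wheel in rad: 0 at rest against its stop, growing anticlockwise seen from above, end stop at 1.2. A spring always turns it back: 0.10 N m at rest plus 0.20 N m per rad (about 1.7 N at the wheel's hole at rest, 4.3 N at 0.8 rad).
- axis (a point): Centre of the tension wheel at the height of its top face, 50 mm above the bench; axes as the stand's. The wheel is a black knurled disc 180 mm in diameter, 12 mm thick, its underside 2 mm above the lock ring; the nut in its centre (28 mm wide) stands 6 mm above the face.
- wheel_hole (a point): Centre of the mouth, level with the wheel's top face, of the wheel's only hole: round, 15 mm wide, 2 mm chamfer, right through the 12 mm disc, in a steel insert about 44 x 48 mm that stands 1 mm proud of the disc, 60 mm from the wheel's axis. It turns with the wheel. At rest it lies at 2.54 rad from the stand's x axis about z.
- pin: Locking pin, 70 to 130 g, upright in its block. Origin at the centre of its foot, z up: steel shank 12 mm diameter, 32 mm long, foot chamfered (2 mm in, 3 mm up); collar 26 mm wide (z 32 to 37 mm), which rests on the wheel's face when home (foot then 18 mm above the bench); flat black grip 28 mm along x, 16 mm along y, z 37 to 71 mm: pinch it across the 16 mm.
- pin_grip (a point): Middle of the pin's grip, 54 mm above its foot.
- pinblock: Fixed grey block 70 x 70 x 45 mm with a 16 mm through hole in which the pin stands, collar on the block's top. Origin at the centre of its underside.
- carton: Bystander: small carton 110 x 80 x 45 mm with a paper band, lying on the bench; origin at the centre of its underside. Leave alone.
- taperoll: Bystander: roll of parcel tape lying flat, 100 mm in diameter, 48 mm high; origin at the centre of its underside. Leave alone.
- pencup: Bystander: square black pen cup 80 x 80 x 90 mm with pens up to 150 mm high; origin at the centre of its underside. Leave alone.
Mind the look-alikes: they are no part of the job. What is meant by the pin is not purple, and is the smaller of those in its own colour.

How it is judged:
On the way, in this order (a step that is already met when the one before it is completed fails the run):
1. the pin stands in the wheel's hole, its foot at least 6 mm below the wheel's face (horizontal distance between pin and wheel_hole below 0.006 m and z of pin in the frame of axis below -0.006 m), for 0.1 s.
2. with the pin still in its hole, the wheel is wound at least 0.5 rad against its spring (all of step 1 and value of joint wheel above 0.5 rad), for 0.2 s.
At the end, for the whole second after the job is handed in: The wheel stays wound more than 0.5 rad, held by the pin alone: foot within 6 mm of the axis of the wheel's hole and at least 28 mm below the wheel's face (collar within 4 mm of it), pin tilted under 0.2 rad, released, all at rest (value of joint wheel above 0.5 rad and horizontal distance between pin and wheel_hole below 0.006 m and z of pin in the frame of axis below -0.028 m and angle between pin's own z axis and vertical below 0.2 rad and velocity of joint wheel between -0.05 and 0.05 rad/s and linear speed of pin below 0.02 m/s and contact force between pin and the arm below 0.1 N and contact force between pin and the fingers below 0.1 N); the robot touches nothing.
It fails at once if the pin is pressed or dragged against the tensioner with more than 40 N (contact force between pin and tensioner above 40 N).
It fails at once if the carton is moved more than 20 mm (distance of carton from where it was at the start of the episode above 0.02 m).
It fails at once if the tape roll is moved more than 20 mm (distance of taperoll from where it was at the start of the episode above 0.02 m).
It fails at once if the pen cup is moved more than 20 mm (distance of pencup from where it was at the start of the episode above 0.02 m).
It also fails if it takes over 69 s, if anything falls off the work surface, if the arm or the gripper's body presses on something with over 40 N, if the wrist force passes 120 N, or if a joint passes its speed limit or range.

## Working session

There is one attempt and no reset: what is moved stays moved. The work goes in short steps, Python scripts to look and compute and a tool call to move; the robot and the scene stay as the last step left them, time stands still between calls to the robot, and variables do not carry over. Pictures are saved under pics/ and viewed, at most 10 in all, crops included, and the job is handed in when it is done.

Besides the shell and the picture viewer there is one more tool, called after "Request:" as name(argument=value, ...) on one line, values as JSON. jog_arm: Moves the arm, as the interface text tells. Shifts and turns lie within -1 to 1; 1 stands for 0.25 m of shift or 180 degrees of turn. Its arguments: {"type":"object","properties":{"increments":{"type":"array"},"force":{"type":"number"}},"required":["increments"]}

```bash
mkdir -p pics; ls
cat > h.py <<'E'
import numpy as np, cv2
from workcell import env, cams, ticket, spotter
from scipy.spatial.transform import Rotation as R
def Q(q): return R.from_quat([q[1],q[2],q[3],q[0]]).as_matrix()
def cam(n):
    s=env.get_state(); c=cams.read_camera(n)
    if 'mount' in c:
        T=np.eye(4);T[:3,:3]=Q(s['orientation']);T[:3,3]=s['tcp_pos'];M=T@np.array(c['mount']);c['R'],c['p']=M[:3,:3],M[:3,3]
    else:
        a=np.array(c['attitude']); c['R']=Q(a) if a.size==4 else a.reshape(3,3); c['p']=np.array(c['xyz'])
    return c
def ray(c,uv): return c['R']@np.array([(uv[0]-c['cx'])/c['fx'],(uv[1]-c['cy'])/c['fy'],1])
def at(c,uv,z):
    d=ray(c,uv); return c['p']+d*(z-c['p'][2])/d[2]
def proj(c,P):
    q=c['R'].T@(np.array(P)-c['p']); return np.array([c['fx']*q[0]/q[2]+c['cx'],c['fy']*q[1]/q[2]+c['cy']])
def save(c,f,box=None,s=1):
    im=c['pixels'][:,:,::-1]
    if box: im=im[box[1]:box[3],box[0]:box[2]]
    cv2.imwrite('pics/'+f,cv2.resize(im,None,fx=s,fy=s,interpolation=cv2.INTER_CUBIC))
E
python3 - <<'E'
from h import *
np.set_printoptions(precision=4,suppress=True)
s=env.get_state(); print({k:np.round(v,3) for k,v in s.items()})
ims=[]
H=dict(pin_grip=.045+.022,pin=.013,wheel_hole=.05,axis=.05,pinblock=0,carton=0,taperoll=0,pencup=0,tensioner=0)
for n in ['top','side','wrist']:
    c=cam(n); ims.append(c['pixels'][:,:,::-1]); print(n,c['p'],c['R'][:,2])
    for t,z in H.items():
        for d in spotter.landmark_of(t,n)[:5]:
            print(' ',t,np.round(d['uv']),round(d['conf'],2),at(c,d['uv'],z))
    save(c,n+'0.png')
cv2.imwrite('pics/all.png',cv2.resize(np.vstack([ims[0],ims[1]]),None,fx=.71,fy=.71))
E
```

```text
pics
{'clock': np.float64(0.0), 'joint_pos': array([ 1.109,  0.314,  0.045,  1.304, -0.   ,  1.431]), 'qvel': array([ 0.003, -0.   ,  0.001, -0.001,  0.001,  0.002]), 'tau': array([ -0.001, -48.062,  29.853,   0.019,  -0.   ,  -0.   ]), 'tcp_pos': array([0.182, 0.545, 0.23 ]), 'orientation': array([-0.   ,  0.16 ,  0.987, -0.001]), 'wrist_force': array([-0.023,  0.521, -0.122]), 'ft_torque': array([-0.031, -0.021,  0.009]), 'grip_force': np.float64(0.0), 'finger_gap': np.float64(0.085)}
top [0.4402 0.0129 1.3916] [ 0.0565 -0.0138 -0.9983]
  pin_grip [439. 253.] 0.76 [ 0.4325 -0.3871  0.067 ]
  pin_grip [450. 221.] 0.72 [ 0.5105 -0.4135  0.067 ]
  pin_grip [116. 310.] 0.57 [0.2825 0.3913 0.067 ]
  pin_grip [406. 194.] 0.53 [ 0.5746 -0.3047  0.067 ]
  pin [440. 224.] 0.83 [ 0.507  -0.4059  0.013 ]
  pin [425. 248.] 0.81 [ 0.446  -0.3678  0.013 ]
  pin [399. 200.] 0.53 [ 0.5665 -0.2998  0.013 ]
  pin [228. 216.] 0.5 [0.5181 0.1329 0.013 ]
  wheel_hole [233. 216.] 0.98 [0.514  0.1186 0.05  ]
  wheel_hole [406. 195.] 0.69 [ 0.5744 -0.3085  0.05  ]
  axis [242. 195.] 0.82 [0.5666 0.0971 0.
[... 602 characters left out ...]
.55 [ 0.5761 -0.292   0.013 ]
  wheel_hole [257. 191.] 0.8 [0.5108 0.1322 0.05  ]
  wheel_hole [281. 194.] 0.74 [0.5685 0.0945 0.05  ]
  axis [282. 196.] 0.79 [0.5673 0.0864 0.05  ]
  pinblock [356. 318.] 0.63 [ 0.5765 -0.2996  0.    ]
  pinblock [256. 195.] 0.23 [0.5225 0.171  0.    ]
  carton [292. 323.] 0.76 [ 0.4391 -0.2539  0.    ]
  carton [284. 195.] 0.28 [0.5971 0.1371 0.    ]
  taperoll [392. 268.] 0.83 [ 0.7335 -0.2144  0.    ]
  taperoll [352. 313.] 0.38 [ 0.5753 -0.2849  0.    ]
  pencup [159. 166.] 0.79 [0.2863 0.417  0.    ]
  tensioner [280. 207.] 0.96 [0.5678 0.0962 0.    ]
wrist [0.1163 0.5667 0.3747] [ 0.2612 -0.0871 -0.9613]
  pencup [195. 300.] 0.73 [0.2869 0.4051 0.    ]
```

View pics/top0.png

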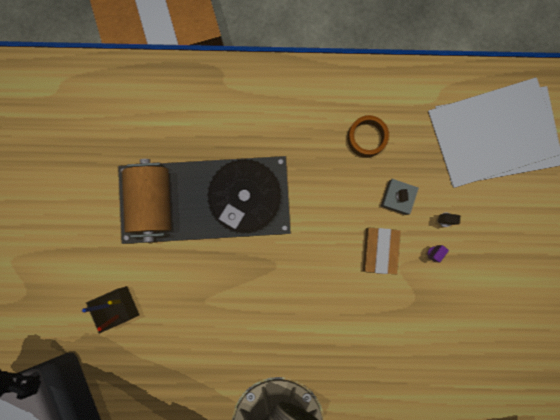

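View pics/side0.png

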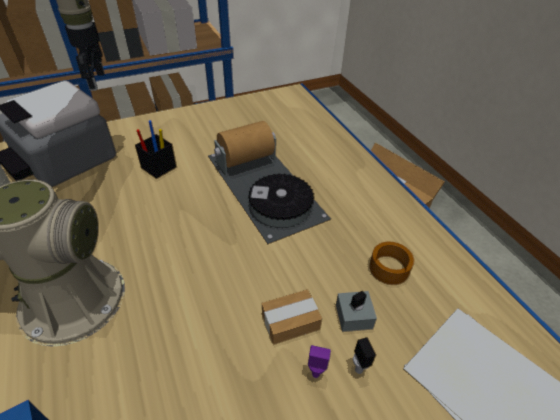

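Pin candidates:
- Side (358,299) / top (403,196): black grip standing in the grey block.
- Side (363,354) / top (450,221): larger black look-alike.
- Side (317,355) / top (439,253): purple one.

I choose the black one in the block, since it is the smaller of the two black ones and stands in its block. I'll check that in a crop and move above it.

Run:
```python
from h import *
np.set_printoptions(precision=4,suppress=True)
t=cam('top'); s=cam('side')
a=cv2.resize(t['pixels'][170:280,360:480,::-1],(480,440),interpolation=cv2.INTER_CUBIC)
b=cv2.resize(s['pixels'][270:390,290:400,::-1],None,fx=440/120,fy=440/120,interpolation=cv2.INTER_CUBIC)
im=np.hstack([a,b]); im=cv2.resize(im,None,fx=.85,fy=.85); cv2.imwrite('pics/cand.png',im); print(im.shape)
for uv in [(281,161),(285,228),(125,238),(121,170)]: print(at(t,uv,.006))
r=spotter.cut_out('wheel','top')[:1]
for d in r: print(d['conf'],d['uv'],at(t,d['uv'],.05))
```

```text
(374, 751, 3)
[0.6607 0.0016 0.006 ]
[ 0.4893 -0.0116  0.006 ]
[0.4569 0.3925 0.006 ]
[0.6296 0.4084 0.006 ]
0.73 [244.8, 193.3] [0.5717 0.0898 0.05  ]
```

View pics/cand.png

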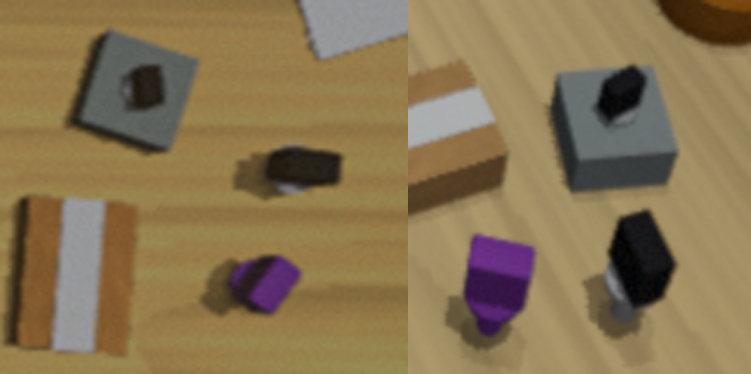

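Request:
jog_arm(increments=[[[0,0,0,0,0,0,0]]])

```text
clock: 1.75
tcp_pos: [0.1819, 0.5455, 0.2313]
orientation: [-0.0, 0.16, 0.987, 0.0]
wrist_force: [0.2, 0.3, 0.6]
finger_gap: 0.0852
grip_force: 0.0
```

The crop confirms it: the black grip in the block, at (148,88) and (622,95), is smaller than the free black one at (305,168). Its pinch direction nearly matches the current tool yaw, so I'm going above it.

Request:
jog_arm(increments=[[[-0.12,-0.126,0.006,0,0,0,0],[-0.128,-0.135,0.006,0,0,0,0],[-0.128,-0.135,0.006,0,0,0,0],[-0.128,-0.135,0.006,0,0,0,0],[-0.128,-0.135,0.006,0,0,0,0],[-0.128,-0.135,0.006,0,0,0,0],[-0.128,-0.135,0.006,0,0,0,0],[-0.128,-0.135,0.006,0,0,0,0],[-0.128,-0.135,0.006,0,0,0,0],[-0.128,-0.135,0.006,0,0,0,0],[-0.128,-0.135,0.006,0,0,0,0],[-0.128,-0.135,0.006,0,0,0,0],[-0.128,-0.135,0.006,0,0,0,0],[-0.128,-0.135,0.006,0,0,0,0],[-0.128,-0.135,0.006,0,0,0,0],[-0.128,-0.135,0.006,0,0,0,0],[-0.128,-0.135,0.006,0,0,0,0],[-0.128,-0.135,0.006,0,0,0,0],[-0.128,-0.135,0.006,0,0,0,0],[-0.12,-0.126,0.006,0,0,0,0]]])

```text
clock: 3.75
tcp_pos: [0.5738, -0.2939, 0.2011]
orientation: [0.0, 0.16, 0.987, -0.0]
wrist_force: [1.1, 0.1, -0.5]
finger_gap: 0.0854
grip_force: 0.0
```

Run:
```python
from h import *
np.set_printoptions(precision=4,suppress=True)
s=env.get_state(); print({k:np.round(v,3) for k,v in s.items()})
c=cam('wrist'); save(c,'w1.png')
for t,z in dict(pin_grip=.067,pin=.013,pinblock=0).items():
    for d in spotter.landmark_of(t,'wrist')[:4]: print(t,np.round(d['uv']),round(d['conf'],2),at(c,d['uv'],z))
for d in spotter.cut_out('pinblock','wrist')[:1]:
    print(d['uv'],d['conf'],cv2.minAreaRect(np.argwhere(d['region'])[:,::-1].astype(np.float32)))
```

```text
{'clock': np.float64(3.75), 'joint_pos': array([-0.598,  0.46 ,  0.189,  1.299,  0.   , -0.275]), 'qvel': array([-0.356,  0.679,  1.006,  0.324,  0.003, -0.359]), 'tau': array([  0.264, -58.937,  26.166,  -0.345,  -0.13 ,   0.339]), 'tcp_pos': array([ 0.574, -0.294,  0.201]), 'orientation': array([ 0.   ,  0.16 ,  0.987, -0.   ]), 'wrist_force': array([ 1.08 ,  0.142, -0.505]), 'ft_torque': array([ 0.01 , -0.081,  0.013]), 'grip_force': np.float64(0.0), 'finger_gap': np.float64(0.085)}
pin_grip [97. 46.] 0.93 [ 0.4307 -0.3824  0.067 ]
pin_grip [278. 197.] 0.63 [ 0.572  -0.2981  0.067 ]
pin_grip [111. 181.] 0.61 [ 0.5199 -0.4147  0.067 ]
pin [136.  60.] 0.83 [ 0.4352 -0.3775  0.013 ]
pin [150. 163.] 0.82 [ 0.5183 -0.4017  0.013 ]
pin [280. 184.] 0.66 [ 0.573  -0.2972  0.013 ]
pinblock [280. 182.] 0.87 [ 0.5738 -0.298   0.    ]
[275.8, 177.8] 0.91 ((279.99493408203125, 188.6429443359375), (89.73369598388672, 87.07682037353516), 89.18154907226562)
```

View pics/w1.png

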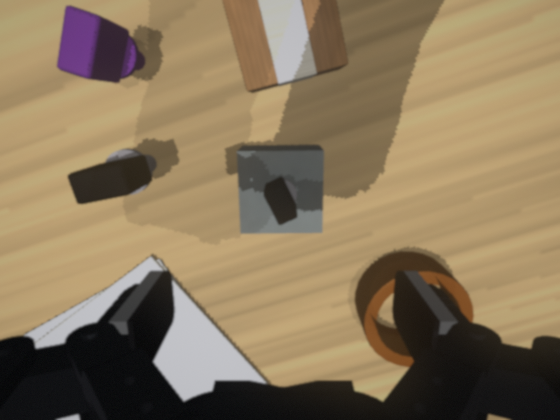

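The picture shows the pin's grip at about (281,202), on the block centre at (280,188), and turned about 20° from the block. I'll fit its yaw.

```bash
cat > fit.py <<'E'
from h import *
from scipy.optimize import minimize
np.set_printoptions(precision=4,suppress=True)
c=cam('wrist'); g=c['pixels'].max(2); 
m=np.zeros(g.shape,bool); m[172:228,258:302]=(g[172:228,258:302]<62)
print(m.sum(), np.percentile(g[172:228,258:302],[2,10,20,30,50]))
n,l,st,_=cv2.connectedComponentsWithStats(m.astype(np.uint8)); k=1+st[1:,4].argmax(); m=l==k; print(st[k])
def box(p):
    x,y,a=p; P=[]
    for sx in(-.014,.014):
        for sy in(-.008,.008):
            for z in(.050,.084): P.append(proj(c,[x+sx*np.cos(a)-sy*np.sin(a),y+sx*np.sin(a)+sy*np.cos(a),z]))
    h=cv2.convexHull(np.array(P,np.float32)); o=np.zeros(g.shape,np.uint8); cv2.fillPoly(o,[np.round(h*16).astype(int)],1,shift=4); return o>0
f=lambda p:-(box(p)&m).sum()/(box(p)|m).sum()
best=min((minimize(f,[.573,-.2975,a],method='Nelder-Mead',options=dict(initial_simplex=np.array([[.573,-.2975,a],[.576,-.2975,a],[.573,-.2945,a],[.573,-.2975,a+.2]]))) for a in np.arange(-1.5,1.6,.25)),key=lambda r:r.fun)
print(best.x,np.degrees(best.x[2]),best.fun)
print(env.get_state()['tcp_pos'])
E
python3 fit.py
```

```text
985 [38. 41. 43. 46. 71.]
[262 179  31  47 985]
[ 0.5734 -0.297  -0.0029] -0.1653861999905555 -0.8624338624338624
[ 0.5727 -0.2909  0.2012]
```

Request:
jog_arm(increments=[[[0,0,0,0,0,-0.034,0],[0,0,0,0,0,-0.034,0],[0,0,0,0,0,-0.034,0],[-0.003,-0.024,0.04,0,0,0,0],[0,0,0.08,0,0,0,0],[0,0,0.08,0,0,0,0],[0,0,0.08,0,0,0,0],[0,0,0.08,0,0,0,0],[0,0,0.08,0,0,0,0],[0,0,0.06,0,0,0,0],[0,0,0.04,0,0,0,0],[0,0,0.03,0,0,0,0],[0,0,0.02,0,0,0,0],[0,0,0.007,0,0,0,0]]], force=40)

```text
clock: 5.45
tcp_pos: [0.5739, -0.2976, 0.0519]
orientation: [0.0, 0.001, 1.0, 0.0]
wrist_force: [0.1, -0.3, -0.3]
finger_gap: 0.085
grip_force: 0.0
```

Run:
```python
from h import *
np.set_printoptions(precision=4,suppress=True)
c=cam('wrist'); save(c,'w2.png',(120,120,480,390),1.6)
for t in ['pin_grip']:
    for d in spotter.landmark_of(t,'wrist')[:3]: print(t,np.round(d['uv']),round(d['conf'],2),at(c,d['uv'],.067))
print(env.get_state()['tcp_pos'])
```

```text
[ 0.5741 -0.2978  0.0523]
```

View pics/w2.png

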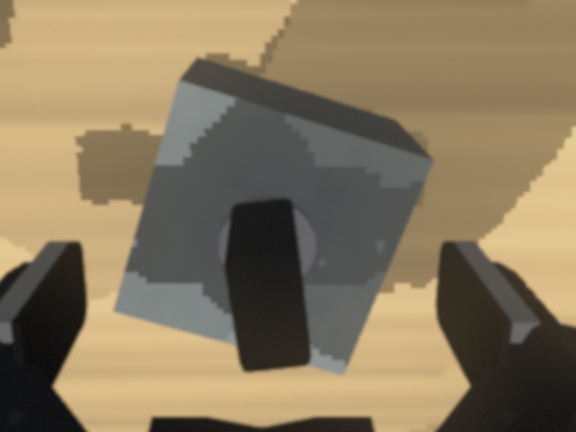

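The grip at (268,285) is centred between the fingers and turned about 7° more than the tool. I'll match that, close and lift. The lift goes well above everything before I travel.

Request:
jog_arm(increments=[[[0,0,0,0,0,-0.039,0],[0,0,0,0,0,0,255],[0,0,0,0,0,0,255],[0,0,0,0,0,0,255],[0,0,0,0,0,0,255],[0,0,0,0,0,0,255],[0,0,0,0,0,0,255],[0,0,0,0,0,0,255],[0,0,0,0,0,0,255],[0,0,0,0,0,0,255]]], force=50)

```text
clock: 6.55
tcp_pos: [0.5741, -0.2978, 0.0522]
orientation: [0.0, -0.06, 0.998, -0.0]
wrist_force: [-1.0, -0.1, 1.5]
finger_gap: 0.015
grip_force: 48.9
```

Request:
jog_arm(increments=[[[0,0,-0.02,0,0,0,255],[0,0,-0.04,0,0,0,255],[0,0,-0.06,0,0,0,255],[0,0,-0.08,0,0,0,255],[0,0,-0.08,0,0,0,255],[0,0,-0.08,0,0,0,255],[0,0,-0.04,0,0,0,255],[0,0.07,0,0,0,0,255],[0.002,0.15,0,0,0,0,255],[0.002,0.15,0,0,0,0,255],[0.002,0.15,0,0,0,0,255],[0.003,0.15,0,0,0,0,255],[0.003,0.15,0,0,0,0,255],[0.003,0.15,0,0,0,0,255],[0.003,0.15,0,0,0,0,255],[0.003,0.15,0,0,0,0,255],[0.002,0.15,0,0,0,0,255],[0.002,0.15,0,0,0,0,255],[0,0.12,0,0,0,0,255],[0,0,0,0,0,0,255]]])

```text
clock: 8.55
tcp_pos: [0.5142, 0.1248, 0.1511]
orientation: [-0.001, -0.063, 0.998, 0.001]
wrist_force: [0.4, -0.9, -1.3]
finger_gap: 0.0157
grip_force: 49.0
```

Run:
```python
from h import *
np.set_printoptions(precision=4,suppress=True)
s=env.get_state();print(s['tcp_pos'],s['finger_gap'],s['wrist_force'])
c=cam('wrist'); save(c,'w3.png'); p=s['tcp_pos']
for t,z in dict(pin=p[2]-.039,pin_grip=p[2]+.015,wheel_hole=.05,axis=.05).items():
    for d in spotter.landmark_of(t,'wrist')[:3]: print(t,np.round(d['uv'],1),round(d['conf'],2),at(c,d['uv'],z))
```

```text
[0.5142 0.1248 0.1511] 0.015678013799984243 [ 0.4414 -0.9157 -1.3122]
pin [284.5 239.2] 0.75 [0.5126 0.1244 0.1121]
pin_grip [280.1 295.1] 0.76 [0.5158 0.1228 0.1661]
pin_grip [232.9 274. ] 0.18 [0.5092 0.104  0.1661]
wheel_hole [280.2 213.3] 0.56 [0.5168 0.1223 0.05  ]
axis [231.  276.6] 0.58 [0.5686 0.093  0.05  ]
```

View pics/w3.png

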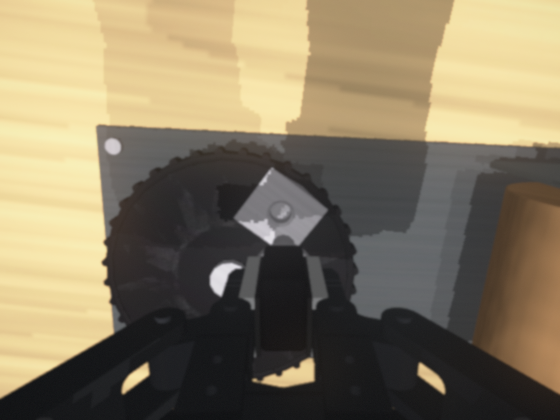

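Run:
```python
from h import *
np.set_printoptions(precision=4,suppress=True)
c=cam('wrist'); p=np.array(env.get_state()['tcp_pos']); print(p)
for n,h in dict(foot=-.039,collar=-.007+.0,colltop=-.002,gtop=.032).items():
    print(n,proj(c,p+[0,0,h]))
print('hole est',proj(c,[.5168,.1223,.05]),'axis',proj(c,[.569,.093,.05]), 'nut', at(c,(226,279),.056))
save(c,'w4.png',(210,150,350,260),5)
```

```text
[0.5165 0.1201 0.1518]
foot [284.4268 242.4216]
collar [284.666  268.2638]
colltop [284.7118 273.2062]
gtop [285.1154 316.8074]
hole est [287.2467 210.6776] axis [238.1772 274.8028] nut [0.5703 0.0852 0.056 ]
```

View pics/w4.png

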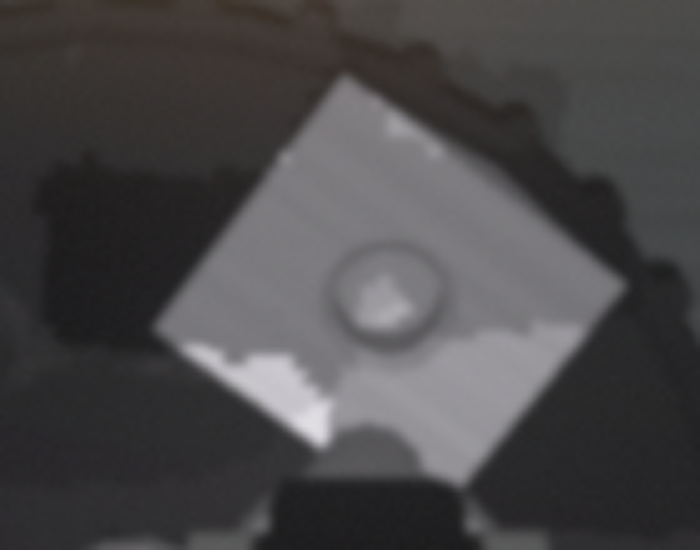

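The crop shows the hole rim centred at (387,295) and the pin's foot at (370,430). I'll shift by about 2.4 mm, lower the foot to about 8 mm above the wheel and look again.

Request:
jog_arm(increments=[[[0.003,0.01,0.02,0,0,0,255],[0,0,0.05,0,0,0,255],[0,0,0.06,0,0,0,255],[0,0,0.05,0,0,0,255],[0,0,0.03,0,0,0,255],[0,0,0.01,0,0,0,255],[0,0,0,0,0,0,255]]])

```text
clock: 9.55
tcp_pos: [0.5154, 0.1233, 0.0966]
orientation: [-0.0, -0.061, 0.998, 0.0]
wrist_force: [-0.1, 0.6, -0.6]
finger_gap: 0.0153
grip_force: 49.0
```

Run:
```python
from h import *
np.set_printoptions(precision=4,suppress=True)
cam('wrist'); c=cam('wrist'); p=np.array(env.get_state()['tcp_pos']); print(p, env.get_state()['wrist_force'])
f=proj(c,p+[0,0,-.039]); print('foot',f,'collar',proj(c,p+[0,0,-.007]))
for q in spotter.landmark_of('wheel_hole','wrist')[:2]: print(q,at(c,q['uv'],.05))
for q in spotter.landmark_of('pin','wrist')[:2]: print(q,at(c,q['uv'],p[2]-.039))
im=c['pixels'][:,:,::-1].copy(); save(c,'w5.png',(210,150,350,260),5);
```

```text
[0.516  0.1234 0.0975] [-0.2246 -0.6904 -0.1512]
foot [284.9383 242.6707] collar [285.2814 268.6537]
{'uv': [282.6, 238.2], 'conf': 0.81} [0.5168 0.1222 0.05  ]
```

View pics/w5.png

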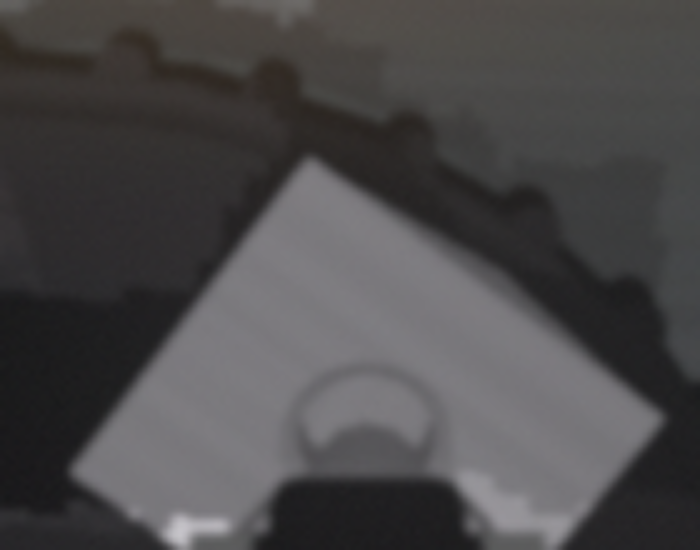

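Foot and hole agree to within about 1 mm: hole centre at about (283,237) in the full image, and the foot projects to about (284,236) at that plane. I'll trim slightly and lower gently.

Request:
jog_arm(increments=[[[-0.002,-0.002,0.008,0,0,0,255],[0,0,0.012,0,0,0,255],[0,0,0.01,0,0,0,255],[0,0,0.008,0,0,0,255],[0,0,0.008,0,0,0,255],[0,0,0.006,0,0,0,255],[0,0,0,0,0,0,255]]])

```text
clock: 10.45
tcp_pos: [0.516, 0.1229, 0.0837]
orientation: [-0.0, -0.061, 0.998, 0.0]
wrist_force: [1.1, -0.3, -0.8]
finger_gap: 0.0148
grip_force: 49.0
```

Request:
jog_arm(increments=[[[0,0,0.008,0,0,0,255],[0,0,0.008,0,0,0,255],[0,0,0.004,0,0,0,255],[0,0,0,0,0,0,255],[0,0,0,0,0,0,255]]])

```text
clock: 10.95
tcp_pos: [0.5161, 0.1229, 0.079]
orientation: [-0.0, -0.061, 0.998, 0.0]
wrist_force: [1.1, -0.3, -0.7]
finger_gap: 0.0152
grip_force: 49.0
```

Run:
```python
from h import *
np.set_printoptions(precision=4,suppress=True)
s=env.get_state(); M=Q(s['orientation']); p=np.array(s['tcp_pos']); A=np.array([.568,.0927])
d=p[:2]-A; print(np.hypot(*d),np.arctan2(d[1],d[0]),s['joint_pos'])
prev=p[:2]
for w in np.arange(.05,1.11,.05):
    a=2.621+w; q=A+.06*np.array([np.cos(a),np.sin(a)]); e=M.T@np.append(q-prev,0)/.25; prev=q
    print(round(w,2),q,np.round(e,4), 'in',np.round(M.T@np.append(A-q,0)/.06,2)[:2])
```

```text
0.06000429997135558 2.6142729349506637 [ 0.0823  0.325  -0.3285  0.9173  0.0001 -0.0388]
0.05 [0.5145 0.1199] [ 0.0079 -0.0111 -0.    ] in [-0.83 -0.56]
0.1 [0.5132 0.1172] [ 0.0064 -0.0101 -0.    ] in [-0.86 -0.52]
0.15 [0.5121 0.1144] [ 0.0059 -0.0104 -0.    ] in [-0.88 -0.47]
0.2 [0.5111 0.1116] [ 0.0054 -0.0107 -0.    ] in [-0.9  -0.43]
0.25 [0.5102 0.1087] [ 0.0049 -0.011  -0.    ] in [-0.92 -0.38]
0.3 [0.5095 0.1058] [ 0.0043 -0.0112 -0.    ] in [-0.94 -0.34]
0.35 [0.5089 0.1029] [ 0.0037 -0.0114 -0.    ] in [-0.96 -0.29]
0.4 [0.5084 0.0999] [ 0.0032 -0.0116 -0.    ] in [-0.97 -0.24]
0.45 [0.5081 0.0969] [ 0.0026 -0.0117 -0.    ] in [-0.98 -0.19]
0.5 [0.508  0.0939] [ 0.002  -0.0118 -0.    ] in [-0.99 -0.14]
0.55 [0.508  0.0909] [ 0.0014 -0.0119 -0.    ] in [-1.   -0.09]
0.6 [0.5082 0.0879] [ 0.0008 -0.012  -0.    ] in [-1.   -0.04]
0.65 [0.5085 0.085 ] [ 0.0002 -0.012  -0.    ] in [-1.    0.01]
0.7 [0.509 0.082] [-0.0004 -0.012  -0.    ] in [-1.    0.06]
0.75 [0.5096 0.0791] [-0.001 -0.012 -0.   ] in [-0.99  0.11]
0.8 [0.5103 0.0762] [-0.0016 -0.0119 -0.    ] in [-0.99  0.16]
0.85 [0.5112 0.0733] [-0.0022 -0.0118 -0.    ] in [-0.98  0.21]
0.9 [0.5123 0.0705] [-0.0028 -0.0117 -0.    ] in [-0.97  0.26]
0.95 [0.5134 0.0677] [-0.0034 -0.0115 -0.    ] in [-0.95  0.3 ]
1.0 [0.5148 0.065 ] [-0.0039 -0.0113 -0.    ] in [-0.94  0.35]
1.05 [0.5162 0.0624] [-0.0045 -0.0111 -0.    ] in [-0.92  0.4 ]
1.1 [0.5178 0.0598] [-0.005  -0.0109 -0.    ] in [-0.9   0.44]
```

Wind to 0.25 first and check the forces.

Request:
jog_arm(increments=[[[0.004,-0.0055,0,0,0,0,255],[0.004,-0.0055,0,0,0,0,255],[0.006,-0.01,0,0,0,0,255],[0.006,-0.0105,0,0,0,0,255],[0.0055,-0.0107,0,0,0,0,255],[0.005,-0.011,0,0,0,0,255],[0,0,0,0,0,0,255]]])

```text
clock: 11.65
tcp_pos: [0.5103, 0.1083, 0.0793]
orientation: [0.0, -0.06, 0.998, -0.0]
wrist_force: [1.5, 2.3, -0.6]
finger_gap: 0.0155
grip_force: 49.0
```

Request:
jog_arm(increments=[[[0.0043,-0.0112,0,0,0,0,255],[0.0037,-0.0114,0,0,0,0,255],[0.0032,-0.0116,0,0,0,0,255],[0.0026,-0.0117,0,0,0,0,255],[0.002,-0.0118,0,0,0,0,255],[0.0007,-0.006,0,0,0,0,255],[0,0,0,0,0,0,255]]])

```text
clock: 12.35
tcp_pos: [0.508, 0.0922, 0.079]
orientation: [-0.0, -0.06, 0.998, -0.0]
wrist_force: [2.4, 4.2, -0.7]
finger_gap: 0.0151
grip_force: 48.9
```

Request:
jog_arm(increments=[[[0,0,0.004,0,0,0,255],[0,0,0.004,0,0,0,255],[0,0,0.002,0,0,0,255],[0,0,0,0,0,0,255]]])

```text
clock: 12.75
tcp_pos: [0.5077, 0.0925, 0.0763]
orientation: [-0.0, -0.061, 0.998, -0.0]
wrist_force: [0.9, 3.0, 0.1]
finger_gap: 0.0155
grip_force: 49.2
```

Wound to about 0.52. Now I'm lowering until the foot touches the ring.

Request:
jog_arm(increments=[[[0,0,0.002,0,0,0,255],[0,0,0.002,0,0,0,255],[0,0,0,0,0,0,255]]])

```text
clock: 13.05
tcp_pos: [0.5078, 0.0925, 0.0754]
orientation: [-0.0, -0.061, 0.998, 0.0]
wrist_force: [0.4, 1.9, -0.4]
finger_gap: 0.015
grip_force: 49.2
```

Request:
jog_arm(increments=[[[0,0,0.002,0,0,0,255],[0,0,0,0,0,0,255]]])

```text
clock: 13.25
tcp_pos: [0.5079, 0.0925, 0.0751]
orientation: [-0.0, -0.061, 0.998, 0.0]
wrist_force: [0.9, 3.0, 2.0]
finger_gap: 0.0153
grip_force: 49.6
```

Request:
jog_arm(increments=[[[0,0,0.0015,0,0,0,255],[0,0,0,0,0,0,255]]])

```text
clock: 13.45
tcp_pos: [0.508, 0.0925, 0.0751]
orientation: [0.0, -0.061, 0.998, 0.0]
wrist_force: [-0.7, 3.5, 5.3]
finger_gap: 0.0153
grip_force: 50.0
```

Request:
jog_arm(increments=[[[0.0005,-0.006,0.001,0,0,0,255],[0.0005,-0.006,0,0,0,0,255],[0,0,0,0,0,0,255]]])

```text
clock: 13.75
tcp_pos: [0.5082, 0.0905, 0.0751]
orientation: [0.0, -0.061, 0.998, 0.001]
wrist_force: [-0.8, 6.1, 4.8]
finger_gap: 0.0154
grip_force: 50.0
```

Request:
jog_arm(increments=[[[0.0003,-0.006,0,0,0,0,255],[0.0001,-0.006,0,0,0,0,255],[0,0,0,0,0,0,255]]])

```text
clock: 14.05
tcp_pos: [0.5086, 0.0876, 0.0751]
orientation: [0.001, -0.061, 0.998, 0.001]
wrist_force: [-0.3, 6.8, 5.5]
finger_gap: 0.0153
grip_force: 49.9
```

Request:
jog_arm(increments=[[[0,-0.006,0,0,0,0,255],[0,-0.006,0,0,0,0,255],[0,0,0,0,0,0,255]]])

```text
clock: 14.35
tcp_pos: [0.5092, 0.0847, 0.0751]
orientation: [0.001, -0.061, 0.998, 0.001]
wrist_force: [-0.1, 7.5, 5.7]
finger_gap: 0.0154
grip_force: 49.8
```

Request:
jog_arm(increments=[[[-0.0002,-0.006,0,0,0,0,255],[-0.0002,-0.006,0,0,0,0,255],[0,0,0,0,0,0,255]]])

```text
clock: 14.65
tcp_pos: [0.5096, 0.0819, 0.0751]
orientation: [0.001, -0.061, 0.998, 0.002]
wrist_force: [0.2, 6.7, 5.5]
finger_gap: 0.0154
grip_force: 49.8
```

Request:
jog_arm(increments=[[[-0.0005,-0.006,0,0,0,0,255],[-0.0005,-0.006,0,0,0,0,255],[0,0,0,0,0,0,255]]])

```text
clock: 14.95
tcp_pos: [0.5101, 0.0791, 0.0751]
orientation: [0.001, -0.061, 0.998, 0.002]
wrist_force: [-0.6, 7.4, 5.6]
finger_gap: 0.0157
grip_force: 49.9
```

Request:
jog_arm(increments=[[[-0.0007,-0.006,0,0,0,0,255],[-0.0008,-0.006,0,0,0,0,255],[0,0,0,0,0,0,255]]])

```text
clock: 15.25
tcp_pos: [0.5109, 0.0761, 0.0751]
orientation: [0.001, -0.061, 0.998, 0.002]
wrist_force: [-0.3, 7.5, 5.4]
finger_gap: 0.0153
grip_force: 49.9
```

Request:
jog_arm(increments=[[[-0.0008,-0.006,0,0,0,0,255],[-0.0008,-0.006,0,0,0,0,255],[0,0,0,0,0,0,255]]])

```text
clock: 15.55
tcp_pos: [0.5116, 0.073, 0.0749]
orientation: [0.001, -0.061, 0.998, 0.002]
wrist_force: [1.1, 7.0, 4.9]
finger_gap: 0.0153
grip_force: 49.8
```

Request:
jog_arm(increments=[[[-0.001,-0.006,0,0,0,0,255],[0,0,0,0,0,0,255]]])

```text
clock: 15.75
tcp_pos: [0.5119, 0.0711, 0.0746]
orientation: [0.0, -0.061, 0.998, 0.001]
wrist_force: [1.0, 5.8, 1.4]
finger_gap: 0.0155
grip_force: 49.3
```

Request:
jog_arm(increments=[[[-0.001,-0.006,0,0,0,0,255],[0,0,0,0,0,0,255]]])

```text
clock: 15.95
tcp_pos: [0.5125, 0.0696, 0.0745]
orientation: [0.0, -0.061, 0.998, 0.001]
wrist_force: [1.6, 5.5, 0.7]
finger_gap: 0.0156
grip_force: 49.2
```

The force vanished at about 0.9 rad, so the foot is over the lock hole. I'll push down gently.

Request:
jog_arm(increments=[[[0,0,0.004,0,0,0,255],[0,0,0,0,0,0,255]]])

```text
clock: 16.15
tcp_pos: [0.5122, 0.0696, 0.0734]
orientation: [0.0, -0.061, 0.998, 0.001]
wrist_force: [2.0, 6.7, 0.8]
finger_gap: 0.0154
grip_force: 49.4
```

Request:
jog_arm(increments=[[[0,0,0.004,0,0,0,255],[0,0,0,0,0,0,255]]])

```text
clock: 16.35
tcp_pos: [0.5122, 0.0696, 0.0724]
orientation: [0.0, -0.061, 0.998, 0.001]
wrist_force: [1.2, 5.6, 1.6]
finger_gap: 0.0153
grip_force: 49.4
```

Request:
jog_arm(increments=[[[0,0,0.004,0,0,0,255],[0,0,0.002,0,0,0,255],[0,0,0,0,0,0,255]]])

```text
clock: 16.65
tcp_pos: [0.5124, 0.0694, 0.071]
orientation: [0.0, -0.061, 0.998, 0.001]
wrist_force: [0.7, 5.2, 1.4]
finger_gap: 0.0155
grip_force: 49.4
```

Request:
jog_arm(increments=[[[0,0,0.004,0,0,0,255],[0,0,0,0,0,0,255]]])

```text
clock: 16.85
tcp_pos: [0.5125, 0.0694, 0.07]
orientation: [0.0, -0.061, 0.998, 0.001]
wrist_force: [2.0, 4.4, 0.6]
finger_gap: 0.0155
grip_force: 49.4
```

Request:
jog_arm(increments=[[[0,0,0.006,0,0,0,255],[0,0,0.006,0,0,0,255],[0,0,0.004,0,0,0,255],[0,0,0,0,0,0,255]]])

```text
clock: 17.25
tcp_pos: [0.5125, 0.0693, 0.0659]
orientation: [0.0, -0.061, 0.998, 0.001]
wrist_force: [1.6, 5.1, 1.1]
finger_gap: 0.0153
grip_force: 49.4
```

Request:
jog_arm(increments=[[[0,0,0.006,0,0,0,255],[0,0,0.006,0,0,0,255],[0,0,0.006,0,0,0,255],[0,0,0,0,0,0,255]]])

```text
clock: 17.65
tcp_pos: [0.5125, 0.0692, 0.0613]
orientation: [0.0, -0.061, 0.998, 0.0]
wrist_force: [2.2, 4.9, 1.2]
finger_gap: 0.0153
grip_force: 49.3
```

Request:
jog_arm(increments=[[[0,0,0.006,0,0,0,255],[0,0,0.004,0,0,0,255],[0,0,0,0,0,0,255]]])

```text
clock: 17.95
tcp_pos: [0.5125, 0.0692, 0.0589]
orientation: [0.0, -0.061, 0.998, 0.0]
wrist_force: [1.3, 5.4, 0.3]
finger_gap: 0.0156
grip_force: 49.3
```

Request:
jog_arm(increments=[[[0,0,0.004,0,0,0,255],[0,0,0.001,0,0,0,255],[0,0,0,0,0,0,255]]])

```text
clock: 18.25
tcp_pos: [0.5125, 0.0692, 0.0577]
orientation: [0.0, -0.061, 0.998, 0.0]
wrist_force: [1.8, 4.9, 1.1]
finger_gap: 0.0155
grip_force: 49.4
```

Request:
jog_arm(increments=[[[0,0,0.003,0,0,0,255],[0,0,0,0,0,0,255]]])

```text
clock: 18.45
tcp_pos: [0.5125, 0.0692, 0.0572]
orientation: [0.0, -0.061, 0.998, 0.0]
wrist_force: [0.7, 5.0, 2.4]
finger_gap: 0.0153
grip_force: 49.6
```

Request:
jog_arm(increments=[[[0,0,0.002,0,0,0,255],[0,0,0,0,0,0,255]]])

```text
clock: 18.65
tcp_pos: [0.5125, 0.0692, 0.0571]
orientation: [0.001, -0.061, 0.998, 0.0]
wrist_force: [-0.9, 4.4, 6.1]
finger_gap: 0.0156
grip_force: 50.3
```

The collar is seated, with force rising at 57 mm as expected. Releasing and lifting.

Request:
jog_arm(increments=[[[0,0,-0.001,0,0,0,255],[0,0,0,0,0,0,190],[0,0,0,0,0,0,150],[0,0,0,0,0,0,120],[0,0,0,0,0,0,120],[0,0,0,0,0,0,120],[0,0,0,0,0,0,120]]])

```text
clock: 19.35
tcp_pos: [0.5121, 0.0687, 0.0566]
orientation: [-0.0, -0.06, 0.998, -0.0]
wrist_force: [-0.1, 0.6, 0.4]
finger_gap: 0.0455
grip_force: 0.0
```

Request:
jog_arm(increments=[[[0,0,-0.02,0,0,0,120],[0,0,-0.04,0,0,0,120],[0,0,-0.06,0,0,0,120],[0,0,-0.08,0,0,0,120],[0,0,-0.08,0,0,0,120],[0,0,-0.08,0,0,0,120],[0,0,-0.06,0,0,0,120],[0,0,-0.03,0,0,0,120],[0,0,0,0,0,0,120],[0,0,0,0,0,0,120]]])

```text
clock: 20.35
tcp_pos: [0.512, 0.0688, 0.1689]
orientation: [-0.0, -0.061, 0.998, 0.0]
wrist_force: [-0.3, -1.1, 0.6]
finger_gap: 0.0449
grip_force: 0.0
```

Run:
```python
from h import *
np.set_printoptions(precision=4,suppress=True)
print(env.get_state()['tcp_pos'],env.get_state()['wrist_force'])
c=cam('wrist')
for t,z in dict(pin_grip=.072,pin=.018,axis=.05).items():
    for d in spotter.landmark_of(t,'wrist')[:2]: print(t,np.round(d['uv'],1),round(d['conf'],2),at(c,d['uv'],z))
s=cam('side')
a=cv2.resize(c['pixels'][100:380,140:440,::-1],(450,420)); b=cv2.resize(s['pixels'][150:250,210:335,::-1],(350,280),interpolation=cv2.INTER_CUBIC)
b=cv2.copyMakeBorder(b,0,140,0,0,cv2.BORDER_CONSTANT); cv2.imwrite('pics/end.png',np.hstack([a,b]))
```

```text
[0.512  0.0688 0.1689] [-0.3347 -1.1245  0.6451]
pin_grip [283.8 212.3] 0.96 [0.5126 0.0684 0.072 ]
pin [283.4 192.8] 0.89 [0.5118 0.0681 0.018 ]
axis [309.2 276. ] 0.69 [0.5676 0.0951 0.05  ]
```

View pics/end.png

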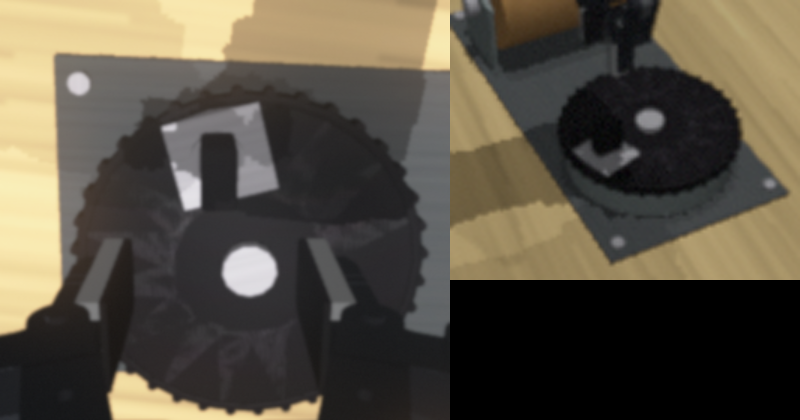

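The pin stands upright and home in the insert at (219,165), the wheel has stayed wound and the fingers are clear. Handing in.

```bash
python3 -c "
from workcell import ticket
print(ticket.hand_in())"
```

```text
the job is handed in; nothing more can be done
None
```

I handed the job in with the pin fully home through the wheel and the lock ring, holding the wheel at about 0.9 rad with the gripper clear of it; the hand-in returned no verdict.

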